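# Take a reading with the chamber's gauge rod

## Task

The guide tube of the conditioning chamber is blocked by its cross pin: draw the pin straight up out of the tube, park it hanging by its flange in the notch of the plate on the chamber's front, and let go of it. Then take the gauge rod from its rest, push it tip first into the slanted guide tube until its collar stops against the mouth, and draw it right out again. Finish still holding the rod, level and motionless, with its tip about 3 cm above the middle of the reader's glass window and the rod touching nothing but the gripper; leave the other things on the table where they are.

Things in the scene. Friction and masses are not known exactly. Their poses are not given: they have to be found in the camera images.
- chamber: Fixed grey box, 100 mm in x, 120 mm in y (y -75 to +45), 105 mm high, front (-x) to the robot. Origin on the table, z up; a guide tube slants up out of its left (+y) side in the plane x = 0. A steel plate, 60 mm wide in y, 6 mm thick, top at z 75 mm, sticks out of the front to x -125 mm; its 13 mm wide notch, open to front, top and bottom, runs along y = 0 from x -125 to -88 mm.
- guide_tube: Fixed square steel tube, 24 mm outside. Origin: centre of its mouth (chamber x 0, y +95, z +105 mm). y axis: out of the tube along the bore, 30 degrees above level; x axis level. Bore 12x12 mm, 135 mm deep, free once the cross pin is out; mouth face flat, square to the bore. A boss on the tube, 28x28 mm, top at chamber y +64, z +122 mm, has a vertical 12 mm square hole into the bore.
- notch (a point): Point in the notch of the plate on the chamber's front, on the plate's upper face (75 mm above the table), where the cross pin is to hang: chamber x -98 mm, y 0. It is 10 mm in front of the notch's closed end.
- cross_pin: Loose steel pin, 35 to 70 g. Origin at the centre of the underside of its flange, z up along the pin. Below: shank 8 mm across, 38 mm long. Flange 22 mm across, 4 mm thick. Above it a round grip, 14 mm across, from z +4 to +42 mm. At the start it stands in the boss of the guide tube, flange on the boss.
- gauge_rod: Loose rod, 60 to 130 g. Origin on its axis at the collar face that stops against the mouth. y axis: from tip to handle. Shank 8 mm thick, y -110 (tip, tapered 8 mm) to 0; collar 22 mm wide, 0 to +8; square handle 14x14 mm, +8 to +140, sides along x and z. Balances at about y +45 mm. Starts level in its rest, z up, axis 60 mm above the table, tip towards the robot's right.
- rod_tip (a point): The very tip of the gauge rod, rod y -110 mm.
- rod_rest: Fixed grey rest, base 44x200x10 mm; origin on the table below the rod's collar face, y axis along the rod to the handle. Two U saddles, 12 mm long, at y -35 (under the shank) and +128 mm (under the handle's end), lips up to 67 mm above the table; the handle is free from y +8 to +122 mm. Rest and reader may have changed places.
- reader: Fixed low grey box, 90x80 mm, 30 mm high, with a square glass window 50x50 mm in its top; origin on the table under its middle.
- reader_window (a point): Centre of the reader's glass window, on its upper face, 30 mm above the table.
- bench_weight_0: small brass weight with a knob, 27 mm wide, 30 mm high, standing between the reader and the rest; a bystander to be left alone
- bench_loupe: hand lens lying at the front right, 113 mm long, 12 mm high; a bystander to be left alone
- bench_lot_stamp: wooden hand stamp, 37x48 mm, 74 mm high, at the right; a bystander to be left alone
- bench_vial_a: capped vial, 31 mm across, 62 mm high, behind the chamber; a bystander to be left alone
- bench_vial_b: capped vial, 31 mm across, 62 mm high, behind the chamber; a bystander to be left alone

How it is judged:
On the way, in this order (a step that is already met when the one before it is completed fails the run):
1. the cross pin hangs in the notch and is let go (horizontal distance between cross_pin and notch below 0.018 m and z of cross_pin in the frame of chamber between 0.071 and 0.079 m and angle between cross_pin's own z axis and vertical below 0.15 rad and contact force between the fingers and cross_pin below 0.3 N), for 0.2 s.
2. the rod is in the guide tube with its collar against the mouth (y of gauge_rod in the frame of guide_tube below 0.003 m and distance between gauge_rod and guide_tube below 0.006 m and angle between the y axis of gauge_rod and the y axis of guide_tube, either way round below 0.07 rad), for 0.1 s.
3. the rod is drawn right out of the tube (y of rod_tip in the frame of guide_tube above 0.01 m and contact force between the fingers and gauge_rod above 1 N), for 0.1 s.
At the end, for the whole second after the job is handed in: The gripper holds the rod still and level within 6 degrees, touching nothing else, tip within 20 mm of the window centre in plan and 12 to 50 mm above the glass; the pin hangs released in the notch, within 18 mm of its point in plan, 4 mm in height, 8 degrees of upright (all of step 1 and horizontal distance between rod_tip and reader_window below 0.02 m and z of rod_tip in the frame of reader_window between 0.012 and 0.05 m and angle between gauge_rod's own y axis and vertical between 1.466 and 1.676 rad and contact force between the fingers and gauge_rod above 1 N and linear speed of gauge_rod below 0.02 m/s and angular speed of gauge_rod below 0.15 rad/s and contact force between gauge_rod and reader below 0.2 N and contact force between gauge_rod and rod_rest below 0.2 N and contact force between gauge_rod and chamber below 0.2 N and contact force between gauge_rod and cross_pin below 0.2 N and contact force between gauge_rod and bench_weight_0 below 0.2 N); the arm keeps its last pose, push and grip.
It fails at once if a bystander is moved more than 25 mm (distance of any of bench_weight_0, bench_loupe, bench_lot_stamp, bench_vial_a, bench_vial_b from where it was at the start of the episode above 0.025 m).
It also fails if it takes over 54 s, if anything falls off the work surface, if the arm or the gripper's body presses on something with over 40 N, if the wrist force passes 120 N, or if a joint passes its speed limit or range.

## Robot

A 7-joint arm with a two-finger parallel gripper is mounted at the origin on a cart in front of the work surface, level with it; the furniture and walls round the work are solid. World frame = base frame: x ahead of the robot, y to its left, z up, the work surface at z = 0. Lengths are in m, angles in rad, forces in N, time in s.
With the tool pointing down it reaches from about 0.4 to 0.875 m from the base axis. Payload 19.3 kg.
Tool frame: the origin (TCP) lies between the finger pads; the fingertips stand bot.tcp_to_tips ahead of it and the grasp point (between the pads) is the TCP (bot.tcp_to_tips is the distance from the TCP to the fingertips, in m); z points along the fingers, y is the line along which they close (so a half turn about z gives the same grasp; the last joint's range is limited). The gripper opens to 85 mm and grips with 20 to 120 N. Pads are 22 mm wide; open, the fingers measure 114 mm over their backs; the gripper's body (76 mm by 85 mm) begins 54 mm behind the grasp point. The pads swing forward as they close: fully open they stand 13 mm farther back than shut.
Start: joints at [1.212, 0.521, -0.036, 1.599, 0.021, 1.021, -0.113], TCP at [0.178, -0.599, 0.25] pointing down, gripper open.
Joint ranges: [-2.91, 2.91], [-0.3, 2.13], [-1.5, 1.42], [0.17, 2.43], [-1.26, 4.41], [0.16, 1.93], [-2.52, 2.52]. Speed limits (rad/s): [1.89, 1.89, 2.39, 2.39, 3.01, 3.01, 3.01].

## Interface

Orientations are given as [roll, pitch, yaw] about the fixed x, y, z axes, in that order (R = Rz(yaw) Ry(pitch) Rx(roll)).
In Python, from workcell import telemetry, grab_frame, bot gives the robot as it stands. The module is installed in compiled form; this text tells all that it offers.
- The arm moves only by the shell command python3 -m crank 'ROWS' [FORCE]. ROWS is text: rows parted by semicolons, each of 7 numbers parted by spaces: the finger opening in m, from 0 to 0.0854, then the shift along the tool's x, y, z in m, then the turn, a rotation vector about the tool's x, y, z in degrees. A call has exactly 8 rows; each row shifts and turns the commanded pose from where the row before left it, along the tool's axes as they then stand; what a row does not reach is not made up. A row lasts 1/12 s, in which the tool goes at most 41.7 mm and 7.16 degrees, less where a joint would pass 70% of its speed; a pose out of reach is approached as far as the arm can. A call with a gripper value outside its range is refused whole. The fingers move at their own pace and stop on an object; FORCE is the grip in N (left out, the last holds). Time passes only in rows, so rows that do not move let the fingers close, or fill a call up. It gives the time, the measured TCP pose, the force, the opening and the grip force at its end, in the units of the state.
- telemetry.observe(): the state, without advancing time (a new reading comes with each control period).
- grab_frame(name): name is "scene" or "top"; returns a dict with "pixels" (480x640x3 uint8, red, green, blue), "depth" (480x640 float32, m along the optical axis (not along the pixel's ray), 0 where there is no reading), "vertical_fov" (degrees; the focal length in pixels is half the picture's height over the tangent of half this angle, whatever the lens; pixels are square), "cx", "cy" (the principal point, pixels), "distortion" ([k1, k2, p1, p2, k3] as OpenCV has them; the pictures are not rectified), "R" (3x3) and "t" (3): a world point X has camera coordinates R X + t. Camera axes: x right, y down, z forward; pixel columns grow to the right and rows downward; lengths in m; the calibration is good to about 2 mm. A picture is of the moment at which its call begins.
- bot.job_done(): hands the job in; it is judged then, once.
The state is a dict: "clock": time; "qpos": joint angles; "qd": joint speeds; "joint_efforts": joint torques, N m; "position": TCP position; "tool_rot": TCP orientation; "force": force on the tool from outside, world axes, zero at the start; "moment": the same for the moment, N m; "grip_width": finger opening in m; "finger_force": force on a finger pad.
Only numpy, scipy, OpenCV 4.12 (cv2) and the standard library are available. Lean on these libraries where they do the work, as an engineer would, in place of code of your own. Each camera call takes 0.05 s, during which the arm holds its last target. There are 200 camera calls.

## Working session

There is one attempt and no reset: what is moved stays moved. The work goes in short steps, Python scripts to look and compute and a shell command to move; the robot and the scene stay as the last step left them, time stands still between calls to the robot, and variables do not carry over. Pictures are saved under pics/ and viewed, at most 10 in all, crops included, and the job is handed in when it is done.

```bash
mkdir -p pics; ls; cat > h.py <<'E'
import numpy as np, cv2
from workcell import telemetry, grab_frame, bot
from scipy.spatial.transform import Rotation as Ro
def K(f):
    F=240/np.tan(np.radians(f["vertical_fov"])/2)
    return np.array([[F,0,f["cx"]],[0,F,f["cy"]],[0,0,1.]])
def rays(f,px):
    px=np.array(px,float).reshape(-1,1,2)
    n=cv2.undistortPoints(px,K(f),np.array(f["distortion"],float)).reshape(-1,2)
    return np.c_[n,np.ones(len(n))]
def onz(f,px,z):
    d=rays(f,px)@np.array(f["R"]); o=-np.array(f["R"]).T@np.array(f["t"])
    return o+d*((z-o[2])/d[:,2])[:,None]
def cloud(f):
    h,w=f["depth"].shape
    u,v=np.meshgrid(np.arange(w),np.arange(h))
    r=rays(f,np.c_[u.ravel(),v.ravel()])*f["depth"].reshape(-1,1)
    return ((r-np.array(f["t"]))@np.array(f["R"])).reshape(h,w,3)
def st():
    s=telemetry.observe(); print({k:np.round(s[k],4).tolist() for k in ("clock","qpos","position","tool_rot","force","grip_width","finger_force")})
    return s
E
python3 - <<'E'
from h import *
s=st(); print(bot.tcp_to_tips)
for n in("scene","top"):
    f=grab_frame(n); cv2.imwrite(f"pics/{n}0.png",f["pixels"][:,:,::-1]); np.save(f"{n}0.npy",f,allow_pickle=True)
    print(n,f["vertical_fov"],f["distortion"],np.round(-np.array(f["R"]).T@f["t"],3),np.round(f["R"],2).tolist())
E
```

```text
pics
{'clock': 0.0, 'qpos': [1.2118, 0.522, -0.0364, 1.6, 0.0212, 1.0211, -0.1128], 'position': [0.1779, -0.5988, 0.2497], 'tool_rot': [-3.1404, 0.0001, 0.2888], 'force': [0.6865, -1.4228, -0.1555], 'grip_width': 0.085, 'finger_force': 0.0}
0.019
scene 52.28908838120865 [-0.03197907  0.          0.          0.          0.        ] [0.066 0.564 0.56 ] [[-0.8, -0.6, -0.02], [-0.29, 0.4, -0.87], [0.53, -0.69, -0.5]]
top 50.53431000425168 [-0.10675304  0.          0.          0.          0.        ] [ 0.381 -0.098  1.035] [[-0.12, -0.99, 0.0], [-0.97, 0.12, -0.22], [0.22, -0.03, -0.98]]
```

View pics/scene0.png

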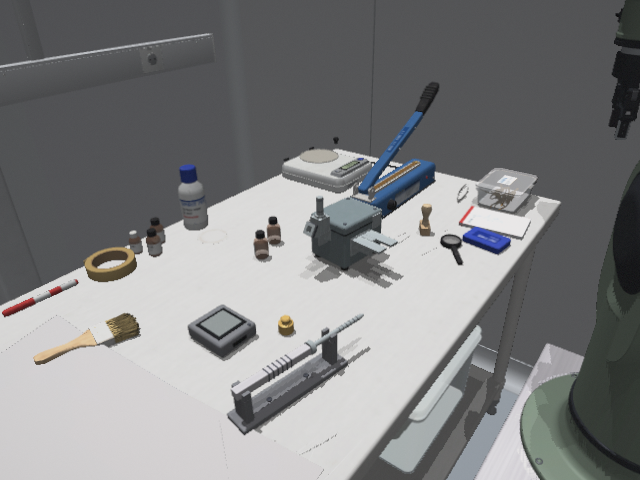

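View pics/top0.png

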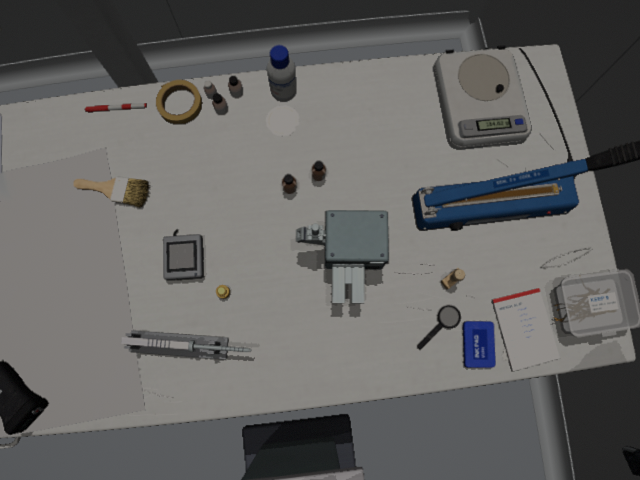

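The scene picture shows the chamber (345,230) with the pin in its boss (320,210), the plate (380,243), reader (222,328), weight (286,325) and rod in its rest (295,360). In the top view they are: chamber (357,238), boss and pin (312,234), plate (348,285), reader (183,257), weight (223,292) and rod (190,344), with its tip to the right at about (255,350).

```bash
cat > m.py <<'E'
from h import *
f=np.load("top0.npy",allow_pickle=True).item(); g=np.load("scene0.npy",allow_pickle=True).item()
P=cloud(f); Q=cloud(g); print("table z",np.nanmedian(P[300:330,260:300,2]),np.median(Q[280:300,400:420,2]))
def sel(P,r,c,z0,z1):
    A=P[r[0]:r[1],c[0]:c[1]].reshape(-1,3); return A[(A[:,2]>z0)&(A[:,2]<z1)]
def rect(A,n):
    r=cv2.minAreaRect((A[:,:2]*1000).astype(np.float32)); print(n,len(A),np.round(r[0],1),np.round(r[1],1),round(r[2],1),"z",np.median(A[:,2]).round(4)); return r
rect(sel(P,(200,275),(315,400),.098,.112),"chamber top")
rect(sel(P,(255,315),(320,380),.068,.082),"plate")
rect(sel(P,(222,248),(292,330),.13,.2),"pin")
rect(sel(P,(222,248),(292,330),.155,.2),"pin grip top")
rect(sel(P,(222,248),(290,326),.112,.128),"boss")
rect(sel(P,(225,290),(155,212),.02,.04),"reader")
rect(sel(P,(320,370),(115,270),.005,.02),"rest base")
rect(sel(P,(320,370),(115,270),.05,.08),"rod")
rect(sel(P,(280,305),(210,236),.01,.05),"weight")
rect(sel(Q,(310,440),(225,375),.05,.08),"rod scene")
rect(sel(Q,(190,250),(300,335),.14,.2),"pin scene")
E
python3 m.py
```

```text
table z -0.0009933845272730073 0.0005376027711659899
chamber top 3265 [ 589.2 -189.3] [137.5 101.8] 83.1 z 0.104
plate 1188 [ 503.3 -181.8] [102.  76.] 82.3 z 0.0742
pin 78 [ 599.  -120.5] [12.7 13.4] 80.9 z 0.1614
pin grip top 53 [ 599.  -120.5] [12.4 13.4] 83.2 z 0.1624
boss 219 [ 599.8 -113.8] [41.1 28.4] 83.5 z 0.1204
reader 1681 [604.3 151.6] [79.7 91.1] 87.3 z 0.0275
rest base 1342 [422.1 176. ] [257.2  88.2] 81.9 z 0.0087
rod 947 [426.6 146.6] [249.5  29.5] 80.7 z 0.0644
weight 151 [524.5  76.1] [25.8 26.1] 83.4 z 0.02
rod scene 1823 [422.2 150.1] [249.7  31.8] 78.7 z 0.0659
pin scene 95 [ 598.4 -117.4] [12.4 15.7] 19.1 z 0.1542
```

```bash
cat > m2.py <<'E'
from m import *
print("----")
def edges(A,lo,hi,axis,n=30):
    # extremes of the other coordinate along slices, line fits
    o=1-axis; out=[]
    for a,b in zip(np.linspace(lo,hi,n+1)[:-1],np.linspace(lo,hi,n+1)[1:]):
        B=A[(A[:,axis]>=a)&(A[:,axis]<b)]
        if len(B)>2: out.append([(a+b)/2,B[:,o].min(),B[:,o].max(),B[:,o].mean()])
    out=np.array(out); r=[]
    for k in(1,2,3):
        p=np.polyfit(out[:,0],out[:,k],1); q=np.abs(out[:,k]-np.polyval(p,out[:,0])); m=q<=np.percentile(q,80)
        p=np.polyfit(out[m,0],out[m,k],1); r.append((round(np.degrees(np.arctan(p[0])),2),round(np.polyval(p,(lo+hi)/2)*1000,1)))
    return (lo+hi)/2,r
T=sel(P,(200,275),(315,400),.098,.112)
print("top: x edges vs y",edges(T,-.24,-.15,1)); 
print("top: y edges vs x",edges(T,.56,.62,0))
L=sel(P,(262,315),(320,380),.068,.082)
for lo,hi in((.465,.498),):
    B=L[(L[:,0]>lo)&(L[:,0]<hi)]; print("plate y",edges(B,lo,hi,0,12)); 
    h=np.histogram(B[:,1],bins=np.arange(-.22,-.13,.003)); print(h[0],h[1][0])
print("rear x of front end",edges(L,-.2,-.15,1))
# grey image round the notch
I=cv2.cvtColor(f["pixels"],cv2.COLOR_RGB2GRAY)
for r in(284,290,296): print(r,I[r,328:370])
for nm,C in(("top",P),("scene",Q)):
    R_=sel(C,(320,370),(115,270),.055,.08) if nm=="top" else sel(C,(310,440),(225,375),.055,.08)
    h=[]
    for a in np.arange(.02,.28,.01):
        B=R_[(R_[:,1]>=a)&(R_[:,1]<a+.01)]
        if len(B): h.append((round(a*1000),*np.round([B[:,0].min()*1000,B[:,0].max()*1000,B[:,2].max()*1000]).astype(int).tolist(),len(B)))
    print(nm,R_[:,1].min(),R_[:,1].max(),h)
S=sel(P,(225,290),(155,212),.02,.04)
print("reader x edges",edges(S,.125,.18,1),"y edges",edges(S,.575,.63,0))
E
python3 m2.py | sed -n '/----/,$p'
```

```text
----
top: x edges vs y (-0.195, [(np.float64(9.2), np.float64(539.2)), (np.float64(6.04), np.float64(638.9)), (np.float64(8.36), np.float64(587.8))])
top: y edges vs x (0.5900000000000001, [(np.float64(-9.0), np.float64(-257.2)), (np.float64(-7.35), np.float64(-139.2)), (np.float64(-6.13), np.float64(-197.3))])
plate y (0.48150000000000004, [(np.float64(-8.17), np.float64(-198.8)), (np.float64(12.99), np.float64(-142.3)), (np.float64(8.69), np.float64(-171.6))])
[ 0  0  0  0  0  0  8 25 28 27 30 25 28 27 23  4  0  0  7 21 25 24 24 24
 22 25 18  3  0] -0.22
rear x of front end (-0.175, [(np.float64(10.87), np.float64(468.8)), (np.float64(7.92), np.float64(541.9)), (np.float64(8.35), np.float64(506.1))])
284 [121 122 121  99  96 127 139 139 139 138 139 140 140 139 140 141 113  66
  52  52  60  67  66  76 119 139 139 139 137 138 139 140 139 139 140 130
 115  92  75  75  77  83]
290 [125 125 124 102  99 129 139 139 138 138 139 141 140 139 140 140 114  62
  44  57  65  67  66  73 119 139 140 138 137 137 137 139 137 138 139 130
 119 118 129 136 137 136]
296 [124 125 125 101 100 130 139 139
[... 1099 characters left out ...]
, 421, 67, 30), (120, 415, 423, 67, 30), (130, 411, 433, 74, 52), (140, 411, 431, 74, 96), (150, 416, 432, 71, 81), (160, 419, 435, 71, 82), (170, 420, 438, 71, 81), (180, 422, 439, 71, 92), (190, 424, 440, 70, 84), (200, 426, 443, 70, 91), (210, 428, 444, 70, 92), (220, 430, 445, 72, 96), (230, 430, 447, 70, 97), (240, 433, 449, 70, 101), (250, 428, 460, 70, 115), (260, 429, 461, 70, 160), (270, 438, 453, 70, 59)]
reader x edges (0.1525, [(np.float64(2.48), np.float64(560.2)), (np.float64(3.22), np.float64(648.3)), (np.float64(1.34), np.float64(603.2))]) y edges (0.6025, [(np.float64(-2.41), np.float64(112.7)), (np.float64(-2.56), np.float64(190.1)), (np.float64(-2.64), np.float64(150.2))])
```

```bash
cat >> h.py <<'E'
def plan(p,rpy_deg=None,R=None):
    """shift in present tool axes (mm) and tool-frame rotvec (deg) to the target"""
    s=telemetry.observe(); A=Ro.from_euler("xyz",s["tool_rot"])
    B=R if R is not None else (A if rpy_deg is None else Ro.from_euler("xyz",rpy_deg,degrees=True))
    d=np.array(p)-s["position"]
    print("shift in present axes mm",np.round(A.inv().apply(d)*1000,1),"in target axes",np.round(B.inv().apply(d)*1000,1),"turn deg",np.round(np.degrees((A.inv()*B).as_rotvec()),2))
E
python3 - <<'E'
from h import *
f=np.load("top0.npy",allow_pickle=True).item()
I=cv2.cvtColor(f["pixels"],cv2.COLOR_RGB2GRAY).astype(float)
def cross(r,a,b,lv=97):
    s=I[r,a:b+1]-lv; k=np.where(s[:-1]*s[1:]<0)[0][0]; return a+k+s[k]/(s[k]-s[k+1])
E=[]
for r in range(280,300):
    l=cross(r,340,347); q=cross(r,348,355); E.append([r,l,q])
E=np.array(E)
L=onz(f,np.c_[E[:,1],E[:,0]],.075); Q=onz(f,np.c_[E[:,2],E[:,0]],.075); M=(L+Q)/2
for X in(L,Q,M):
    p=np.polyfit(X[:,0],X[:,1],1); print("edge yaw",np.degrees(np.arctan(p[0])),"y at x .494",np.polyval(p,.494))
print("width",np.linalg.norm(L[5]-Q[5]), M[0],M[-1])
c=I[262:312,348]; print(c.astype(int))
print("pin top",onz(f,[[315.5,232]],.164), "col334",I[262:315,338].astype(int))
# chamber top back edge
pts=[]
for c in range(335,384,4):
    k=np.argmax(np.abs(np.diff(I[200:222,c]))); pts.append([c,200+k+.5])
X=onz(f,pts,.105); p=np.polyfit(X[:,1],X[:,0],1); print("back edge",np.round(pts,1).tolist(),"yaw",-np.degrees(np.arctan(p[0])),np.polyval(p,-.1985))
plan((.599,-.1195,.25),(180,0,-7.5))
E
```

```text
Traceback (most recent call last):
IndexError: index 0 is out of bounds for axis 0 with size 0
```

```bash
python3 - <<'E'
from h import *
f=np.load("top0.npy",allow_pickle=True).item()
a=f["pixels"][195:320,285:400,::-1]; cv2.imwrite("pics/c1.png",cv2.resize(a,None,fx=5,fy=4.8,interpolation=cv2.INTER_NEAREST))
E
```

```text
(no output)
```

View pics/c1.png

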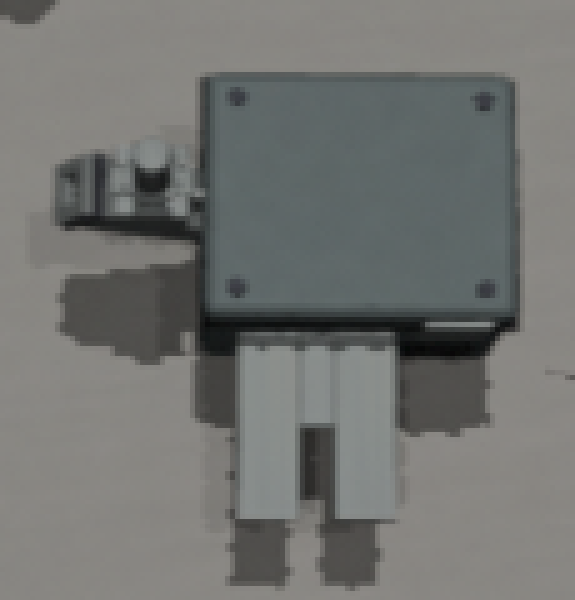

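The crop shows the notch at top-view columns ≈344.5–351.5, rows ≈284–303, the pin grip top at ≈(315,225), the boss around it, and the mouth face at the left, ≈(299,235).

```bash
python3 - <<'E'
from h import *
f=np.load("top0.npy",allow_pickle=True).item()
I=cv2.cvtColor(f["pixels"],cv2.COLOR_RGB2GRAY).astype(float)
def cross(s,a,lv):
    s=s-lv; k=np.where(s[:-1]*s[1:]<0)[0][0]; return a+k+s[k]/(s[k]-s[k+1])
E=np.array([[r,cross(I[r,340:348],340,97),cross(I[r,348:356],348,105)] for r in range(286,297)])
L=onz(f,np.c_[E[:,1],E[:,0]],.075); Q=onz(f,np.c_[E[:,2],E[:,0]],.075); M=(L+Q)/2
for X in(L,Q,M):
    p=np.polyfit(X[:,0],X[:,1],1); print("edge yaw",np.degrees(np.arctan(p[0])),"y at x .494",np.polyval(p,.494))
print("width",np.linalg.norm(L[5]-Q[5]))
r=cross(I[278:290,348],278,100); e=cross(I[296:310,338],296,122)
print("closed end",onz(f,[[348,r]],.075),"front",onz(f,[[338,e]],.075),r,e)
pts=[[c,200+np.argmax(np.abs(np.diff(I[200:222,c])))+.5] for c in range(330,386,3)]
X=onz(f,pts,.105); p=np.polyfit(X[:,1],X[:,0],1); print("back edge yaw",-np.degrees(np.arctan(p[0])),np.polyval(p,-.1985))
pts=[[c,250+np.argmax(np.abs(np.diff(I[250:268,c])))+.5] for c in range(330,386,3)]
X=onz(f,pts,.105); p=np.polyfit(X[:,1],X[:,0],1); print("front edge yaw",-np.degrees(np.arctan(p[0])),np.polyval(p,-.1985),[q[1] for q in pts])
print("pin top",onz(f,[[315.3,225.5]],.164))
plan((.599,-.1195,.25),(180,0,-7.5))
E
```

```text
edge yaw -7.460328359212063 y at x .494 -0.16464088181359277
edge yaw -7.472985007935342 y at x .494 -0.17875929692672715
edge yaw -7.466672783039302 y at x .494 -0.17169999633881056
width 0.014009845836898427
closed end [[ 0.5041727  -0.17303067  0.075     ]] front [[ 0.47002977 -0.1494959   0.075     ]] 282.9268292682927 302.2542372881356
back edge yaw -9.172586939702391 0.6378130128319867
front edge yaw -5.802109049476753 0.5347552942540764 [np.float64(260.5), np.float64(263.5), np.float64(263.5), np.float64(263.5), np.float64(263.5), np.float64(263.5), np.float64(266.5), np.float64(263.5), np.float64(263.5), np.float64(263.5), np.float64(263.5), np.float64(263.5), np.float64(260.5), np.float64(260.5), np.float64(261.5), np.float64(261.5), np.float64(261.5), np.float64(262.5), np.float64(265.5)]
pin top [[ 0.60082012 -0.12213899  0.164     ]]
shift in present axes mm [ 5.402e+02 -3.396e+02  1.000e-01] in target axes [ 3.550e+02 -5.302e+02 -2.000e-01] turn deg [-5.000e-02  2.000e-02  2.404e+01]
```

```bash
python3 -m crank '0.085 0 0 0 0 0 6; 0.085 0 0 0 0 0 6; 0.085 0 0 0 0 0 6; 0.085 0 0 0 0 0 6; 0.085 0.0197 -0.0295 0 0 0 0; 0.085 0.0197 -0.0295 0 0 0 0; 0.085 0.0197 -0.0295 0 0 0 0; 0.085 0.0197 -0.0295 0 0 0 0' 40
python3 -m crank '0.085 0.0197 -0.0295 0 0 0 0; 0.085 0.0197 -0.0295 0 0 0 0; 0.085 0.0197 -0.0295 0 0 0 0; 0.085 0.0197 -0.0295 0 0 0 0; 0.085 0.0197 -0.0295 0 0 0 0; 0.085 0.0197 -0.0295 0 0 0 0; 0.085 0.0197 -0.0295 0 0 0 0; 0.085 0.0197 -0.0295 0 0 0 0'
python3 -m crank '0.085 0.0197 -0.0295 0 0 0 0; 0.085 0.0197 -0.0295 0 0 0 0; 0.085 0.0197 -0.0295 0 0 0 0; 0.085 0.0197 -0.0295 0 0 0 0; 0.085 0.0197 -0.0295 0 0 0 0; 0.085 0.0197 -0.0295 0 0 0 0; 0.085 0 0 0 0 0 0; 0.085 0 0 0 0 0 0'
python3 - <<'E'
from h import *
st(); plan((.599,-.1200,.150),(180,0,-7.47))
E
```

```text
clock: 0.77
position: [0.2721, -0.4909, 0.25]
tool_rot: [-3.141, 0.0, -0.13]
force: [0.8, -0.5, -0.3]
grip_width: 0.0848
finger_force: 0.0
clock: 1.43
position: [0.4591, -0.2772, 0.2502]
tool_rot: [-3.142, 0.0, -0.13]
force: [0.9, -1.2, -0.6]
grip_width: 0.0852
finger_force: 0.0
clock: 2.1
position: [0.5991, -0.1166, 0.2495]
tool_rot: [-3.141, 0.001, -0.127]
force: [-0.2, 0.2, 0.2]
grip_width: 0.0846
finger_force: 0.0
{'clock': 2.1, 'qpos': [0.1533, 0.4998, -0.0838, 1.6382, 0.0468, 1.0066, -1.643], 'position': [0.5991, -0.1166, 0.2495], 'tool_rot': [-3.141, 0.001, -0.1269], 'force': [-0.1885, 0.2119, 0.1813], 'grip_width': 0.0846, 'finger_force': 0.0}
shift in present axes mm [ 0.4  3.5 99.5] in target axes [ 0.3  3.4 99.5] turn deg [-0.03  0.06  0.2 ]
```

```bash
python3 -m crank '0.085 0 0.0034 0.025 0 0 0; 0.06 0 0 0.025 0 0 0; 0.045 0 0 0.025 0 0 0; 0.04 0 0 0.0245 0 0 0; 0.04 0 0 0 0 0 0; 0 0 0 0 0 0 0; 0 0 0 0 0 0 0; 0 0 0 0 0 0 0'
python3 -m crank '0 0 0 0 0 0 0; 0 0 0 0 0 0 0; 0 0 0 0 0 0 0; 0 0 0 0 0 0 0; 0 0 0 0 0 0 0; 0 0 0 0 0 0 0; 0 0 0 0 0 0 0; 0 0 0 0 0 0 0'
```

```text
clock: 2.77
position: [0.5987, -0.122, 0.1525]
tool_rot: [-3.141, -0.002, -0.13]
force: [-0.2, 0.6, 0.1]
grip_width: 0.0126
finger_force: 38.9
clock: 3.43
position: [0.5987, -0.122, 0.1522]
tool_rot: [-3.142, -0.002, -0.13]
force: [-1.3, 1.5, 9.1]
grip_width: 0.013
finger_force: 39.9
```

```bash
python3 -m crank '0 0 0 -0.003 0 0 0; 0 0 0 -0.005 0 0 0; 0 0 0 -0.008 0 0 0; 0 0 0 -0.008 0 0 0; 0 0 0 -0.008 0 0 0; 0 0 0 -0.009 0 0 0; 0 0 0 -0.01 0 0 0; 0 0 0 0 0 0 0'
python3 - <<'E'
from h import *
s=st()
f=grab_frame("top"); g=grab_frame("scene"); np.save("top1.npy",f,allow_pickle=True)
a=np.hstack([cv2.resize(f["pixels"][190:310,290:390],(400,480)),cv2.resize(g["pixels"][130:280,280:405],(400,480))])
cv2.imwrite("pics/c2.png",a[:,:,::-1])
p=np.array(s["position"]); 
R=Ro.from_euler("z",-7.47,degrees=True)
t=p+R.apply([-.098,-.064,0]); print("rel target",t); plan((t[0],t[1],p[2]),(180,0,-7.47)); plan((.494,-.1717,p[2]),(180,0,-7.47))
E
```

```text
clock: 4.1
position: [0.5989, -0.1223, 0.2042]
tool_rot: [3.141, -0.003, -0.13]
force: [0.5, -0.0, 0.3]
grip_width: 0.0127
finger_force: 38.9
{'clock': 4.1, 'qpos': [0.1608, 0.5487, -0.0819, 1.6832, 0.0544, 0.909, -1.6437], 'position': [0.5989, -0.1223, 0.2042], 'tool_rot': [3.1415, -0.0029, -0.1304], 'force': [0.5317, -0.0175, 0.325], 'grip_width': 0.0127, 'finger_force': 38.9468}
rel target [ 0.49340242 -0.17301428  0.20424709]
shift in present axes mm [-97.3  64.1  -2.1] in target axes [-97.3  64.1  -2. ] turn deg [ 0.   -0.04  0.01]
shift in present axes mm [-96.8  62.7  -2.1] in target axes [-96.8  62.7  -2. ] turn deg [ 0.   -0.04  0.01]
```

View pics/c2.png

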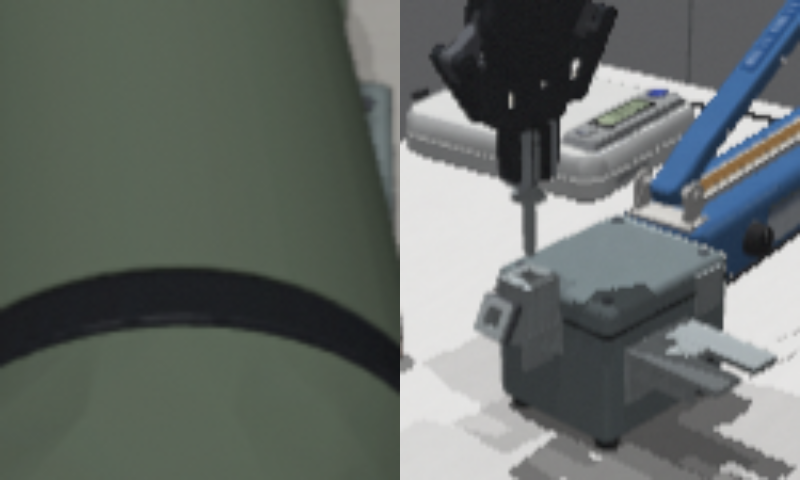

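The pin hangs in the fingers with its shank clear above the boss (right half, pin at ≈(530,220)); the arm hides the top view.

```bash
python3 -m crank '0 0 0 -0.006 0 0 0; 0 -0.0243 0.0158 0 0 0 0; 0 -0.0243 0.0158 0 0 0 0; 0 -0.0243 0.0158 0 0 0 0; 0 -0.0243 0.016 0 0 0 0; 0 0 0 0.03 0 0 0; 0 0 0 0.03 0 0 0; 0 0 0 0 0 0 0'
python3 - <<'E'
from h import *
s=st()
g=grab_frame("scene"); np.save("scene2.npy",g,allow_pickle=True)
a=g["pixels"][190:280,330:450]; cv2.imwrite("pics/c3.png",cv2.resize(a,(800,600),interpolation=cv2.INTER_CUBIC)[:,:,::-1])
plan((.494,-.1725,.105),(180,0,-7.47))
E
```

```text
clock: 4.87
position: [0.4911, -0.1719, 0.1441]
tool_rot: [-3.141, 0.006, -0.13]
force: [-1.1, 1.1, -0.9]
grip_width: 0.0131
finger_force: 39.0
{'clock': 4.8667, 'qpos': [0.2817, 0.5084, -0.0785, 1.9613, 0.0603, 0.6801, -1.5352], 'position': [0.4911, -0.1719, 0.1441], 'tool_rot': [-3.1408, 0.0059, -0.1304], 'force': [-1.1309, 1.074, -0.8789], 'grip_width': 0.0131, 'finger_force': 39.0196}
shift in present axes mm [ 2.1  0.4 41.3] in target axes [ 1.9  0.4 41.3] turn deg [-0.03  0.25  0.02]
```

View pics/c3.png

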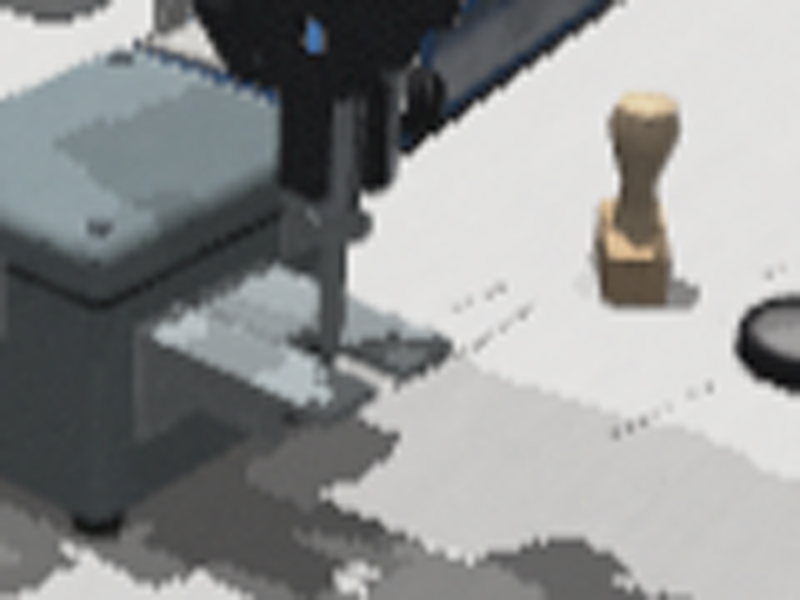

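The shank tip (≈(333,350) in the crop) is at the notch opening, between the two prongs.

```bash
python3 -m crank '0 0.0015 0.0003 0.003 0 0 0; 0 0 0 0.005 0 0 0; 0 0 0 0.006 0 0 0; 0 0 0 0.006 0 0 0; 0 0 0 0.006 0 0 0; 0 0 0 0.006 0 0 0; 0 0 0 0.004 0 0 0; 0 0 0 0 0 0 0'
python3 - <<'E'
from h import *
s=st(); plan((.494,-.1725,.105),(180,0,-7.47))
E
```

```text
clock: 5.58
position: [0.4945, -0.1726, 0.1109]
tool_rot: [-3.141, 0.001, -0.13]
force: [0.3, 0.1, -0.5]
grip_width: 0.0124
finger_force: 39.0
{'clock': 5.5833, 'qpos': [0.2776, 0.5653, -0.0739, 1.975, 0.0695, 0.6049, -1.543], 'position': [0.4945, -0.1726, 0.1109], 'tool_rot': [-3.1414, 0.0013, -0.1301], 'force': [0.3064, 0.1424, -0.4614], 'grip_width': 0.0124, 'finger_force': 39.0196}
shift in present axes mm [-0.5 -0.   5.9] in target axes [-0.5 -0.   5.9] turn deg [-0.01  0.07  0.02]
```

```bash
python3 -m crank '0 0 0 0.002 0 0 0; 0 0 0 0.002 0 0 0; 0 0 0 0.001 0 0 0; 0 0 0 0.001 0 0 0; 0 0 0 0 0 0 0; 0 0 0 0 0 0 0; 0.02 0 0 0 0 0 0; 0.045 0 0 0 0 0 0' | grep -E 'pos|force'
python3 -m crank '0.045 0 0 0 0 0 0; 0.045 0 0 0 0 0 0; 0.045 0 0 -0.01 0 0 0; 0.045 0 0 -0.03 0 0 0; 0.045 0 0 -0.04 0 0 0; 0.045 0 0 -0.04 0 0 0; 0.045 0 0 0 0 0 0; 0.045 0 0 0 0 0 0'
python3 - <<'E'
from h import *
s=st()
g=grab_frame("scene"); np.save("scene3.npy",g,allow_pickle=True)
a=g["pixels"][190:280,330:450]; cv2.imwrite("pics/c4.png",cv2.resize(a,(800,600),interpolation=cv2.INTER_CUBIC)[:,:,::-1])
d=np.array([.18,.983,0]); o=np.array([.4215,.1335,.06]); p=o+.06*d; print(p); plan((p[0],p[1],.2),(180,0,79.6))
E
```

```text
position: [0.4949, -0.1728, 0.1059]
force: [0.2, -0.5, 0.7]
finger_force: 0.0
clock: 6.92
position: [0.4958, -0.173, 0.2286]
tool_rot: [3.141, -0.005, -0.13]
force: [0.0, -0.7, -1.1]
grip_width: 0.0449
finger_force: 0.0
{'clock': 6.9167, 'qpos': [0.2872, 0.3888, -0.0838, 1.8863, 0.042, 0.8636, -1.5186], 'position': [0.4958, -0.173, 0.2286], 'tool_rot': [3.141, -0.0045, -0.1303], 'force': [0.0327, -0.7369, -1.1046], 'grip_width': 0.0449, 'finger_force': 0.0}
[0.4323  0.19248 0.06   ]
shift in present axes mm [-109.7 -354.    26.6] in target axes [ 347.9 -127.6   26.9] turn deg [ 9.000e-02 -7.000e-02 -8.706e+01]
```

View pics/c4.png

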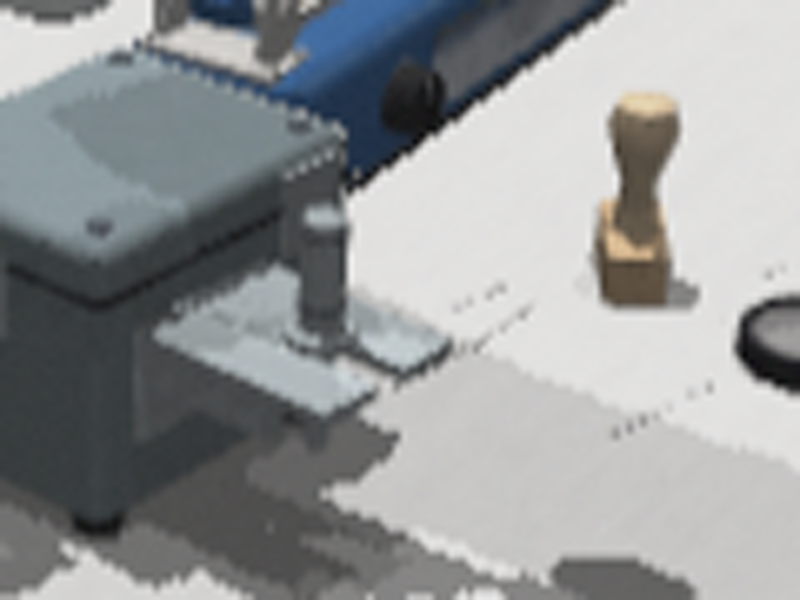

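The pin now stands released in the notch, its flange on the plate at ≈(325,335) in the crop. Next comes the rod.

```bash
python3 -m crank '0.06 0 0 0 0 0 -6.7; 0.06 0 0 0 0 0 -6.7; 0.06 0 0 0 0 0 -6.7; 0.06 0 0 0 0 0 -6.7; 0.06 0 0 0 0 0 -6.7; 0.06 0 0 0 0 0 -6.7; 0.06 0 0 0 0 0 -6.7; 0.06 0 0 0 0 0 -6.7' | grep pos
python3 -m crank '0.06 0 0 0 0 0 -6.7; 0.06 0 0 0 0 0 -6.7; 0.06 0 0 0 0 0 -6.7; 0.06 0 0 0 0 0 -6.7; 0.06 0 0 0 0 0 -6.7; 0.06 0.0348 -0.0128 0 0 0 0; 0.06 0.0348 -0.0128 0 0 0 0; 0.06 0.0348 -0.0128 0 0 0 0' | grep pos
python3 -m crank '0.06 0.0348 -0.0128 0 0 0 0; 0.06 0.0348 -0.0128 0 0 0 0; 0.06 0.0348 -0.0128 0 0 0 0; 0.06 0.0348 -0.0128 0 0 0 0; 0.06 0.0348 -0.0128 0 0 0 0; 0.06 0.0348 -0.0128 0 0 0 0; 0.06 0.0348 -0.0128 0 0 0 0; 0.06 0 0 0.02 0 0 0' | grep pos
python3 - <<'E'
from h import *
st(); plan((.4323,.1925,.062),(180,0,79.6))
E
```

```text
position: [0.4942, -0.1725, 0.2247]
position: [0.4746, -0.0621, 0.2247]
position: [0.4305, 0.1999, 0.2075]
{'clock': 8.9667, 'qpos': [-0.1102, 0.3862, -0.5634, 2.0106, 0.2772, 0.8146, -1.0053], 'position': [0.4305, 0.1999, 0.2075], 'tool_rot': [3.1399, -0.0048, 1.397], 'force': [0.2081, 1.186, 0.2802], 'grip_width': 0.0599, 'finger_force': 0.0}
shift in present axes mm [ -7.7   2.8 145.4] in target axes [ -6.9   3.1 145.5] turn deg [ 0.09 -0.28  0.44]
```

```bash
python3 -m crank '0.06 -0.006 0.003 0.02 0 0 0.4; 0.06 0 0 0.03 0 0 0; 0.06 0 0 0.03 0 0 0; 0.06 0 0 0.03 0 0 0; 0.06 0 0 0.02 0 0 0; 0.06 0 0 0 0 0 0; 0.06 0 0 0 0 0 0; 0.06 0 0 0 0 0 0' 60
python3 - <<'E'
from h import *
plan((.4323,.1925,.062),(180,0,79.6))
E
```

```text
clock: 9.63
position: [0.4335, 0.1864, 0.0765]
tool_rot: [-3.142, -0.0, 1.383]
force: [0.2, 0.3, -0.4]
grip_width: 0.0605
finger_force: 0.0
shift in present axes mm [ 5.8 -2.3 14.5] in target axes [ 5.8 -2.3 14.5] turn deg [-0.   -0.01 -0.34]
```

```bash
python3 -m crank '0.06 0.0058 -0.0023 0.007 0 0 -0.3; 0.06 0 0 0.0075 0 0 0; 0.06 0 0 0 0 0 0; 0 0 0 0 0 0 0; 0 0 0 0 0 0 0; 0 0 0 0 0 0 0; 0 0 0 0 0 0 0; 0 0 0 0 0 0 0'
python3 - <<'E'
from h import *
plan((.4323,.1925,.062),(180,0,79.6))
E
```

```text
clock: 10.3
position: [0.4323, 0.1923, 0.0616]
tool_rot: [3.141, -0.0, 1.388]
force: [-1.5, -0.8, 6.2]
grip_width: 0.0126
finger_force: 58.5
shift in present axes mm [ 0.2 -0.  -0.4] in target axes [ 0.2 -0.  -0.4] turn deg [ 0.02 -0.   -0.07]
```

```bash
python3 -m crank '0 0 0 -0.005 0 0 0; 0 0 0 -0.015 0 0 0; 0 0 0 -0.03 0 0 0; 0 0 0 -0.04 0 0 0; 0 0 0 -0.04 0 0 0; 0 0 0 -0.04 0 0 0; 0 0 0 0 0 0 0; 0 0 0 0 0 0 0'
python3 - <<'E'
from h import *
s=st()
g=grab_frame("scene"); np.save("scene4.npy",g,allow_pickle=True); f=grab_frame("top"); np.save("top4.npy",f,allow_pickle=True)
a=np.hstack([cv2.resize(g["pixels"][:,:],(400,300)),cv2.resize(f["pixels"],(400,300))])
z=cv2.resize(np.load("scene0.npy",allow_pickle=True).item()["pixels"][190:265,290:390],(400,300),interpolation=cv2.INTER_NEAREST)
w=cv2.resize(np.load("top0.npy",allow_pickle=True).item()["pixels"][215:254,288:340],(400,300),interpolation=cv2.INTER_NEAREST)
cv2.imwrite("pics/c5.png",np.vstack([a,np.hstack([z,w])])[:,:,::-1])
M=np.array([.6034,-.0908,.105]); B=Ro.from_euler("xyz",(180,-30,82.53),degrees=True); print(B.as_matrix().round(3))
plan(M+.2*B.as_matrix()[:,0],R=B)
E
```

```text
clock: 10.97
position: [0.433, 0.1924, 0.2335]
tool_rot: [3.138, -0.002, 1.388]
force: [-0.1, 0.1, -1.2]
grip_width: 0.0127
finger_force: 58.8
{'clock': 10.9667, 'qpos': [-0.0738, 0.3485, -0.5844, 1.9847, 0.2501, 0.8743, -0.9749], 'position': [0.433, 0.1924, 0.2335], 'tool_rot': [3.1378, -0.0018, 1.3876], 'force': [-0.1003, 0.1118, -1.186], 'grip_width': 0.0127, 'finger_force': 58.7989}
[[ 0.113  0.992  0.065]
 [ 0.859 -0.13   0.496]
 [ 0.5    0.    -0.866]]
shift in present axes mm [-73.8 210.9  26.1] in target axes [-86.5 206.7 -19.8] turn deg [ 0.78 30.02 -2.93]
```

View pics/c5.png

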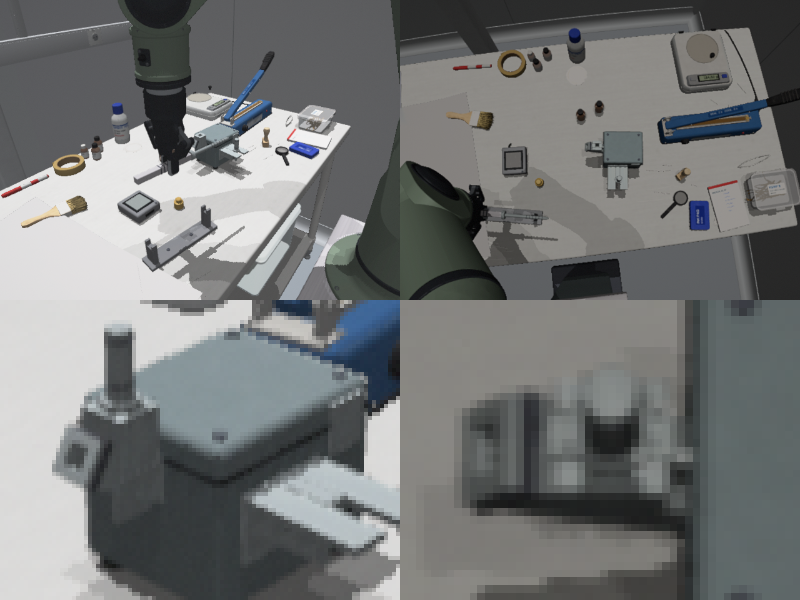

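The rod is held level in the gripper (scene ≈(165,160) in the half-size panel). In the lower panels the bore mouth is the dark square at about scene (309,228) and top (299,233).

```bash
cat > m3.py <<'E'
from h import *
u=np.array([.1126,.8587,.5]); M0=np.array([.6034,-.0908,.105])
def onplane(f,px,p,n):
    d=rays(f,px)@np.array(f["R"]); o=-np.array(f["R"]).T@np.array(f["t"]); return o+d*(((p-o)@n)/(d@n))[:,None]
g=np.load("scene0.npy",allow_pickle=True).item(); f=np.load("top0.npy",allow_pickle=True).item()
I=cv2.cvtColor(g["pixels"],cv2.COLOR_RGB2GRAY); print(I[218:240,300:320])
def proj(f,X):
    return cv2.projectPoints(np.array(X,float).reshape(-1,3),cv2.Rodrigues(np.array(f["R"]))[0],np.array(f["t"],float),K(f),np.array(f["distortion"],float))[0].reshape(-1,2)
print("pred mouth px",proj(g,M0),proj(f,M0))
print("pred corners",proj(g,[M0+np.array([.9915,-.130,0])*a*.012+np.array([-.065,-.4958,.866])*b*.012 for a,b in((1,1),(1,-1),(-1,-1),(-1,1))]).round(1).tolist())
h=np.load("scene4.npy",allow_pickle=True).item(); P=cloud(h).reshape(-1,3)
p=np.array([.433,.1924,.2335]); A=Ro.from_euler("xyz",[3.1378,-.0018,1.3876]).as_matrix()
L=(P-p)@A*1000
m=(np.abs(L[:,1])<25)&(np.abs(L[:,2])<25)&(L[:,0]>-200)&(L[:,0]<120); L=L[m]
for a in range(-190,115,10):
    B=L[(L[:,0]>=a)&(L[:,0]<a+10)]
    if len(B)>2: print(a,len(B),"y",B[:,1].min().round(),B[:,1].max().round(),"z",B[:,2].min().round(),B[:,2].max().round())
print(L[:,0].min(),L[:,0].max())
E
python3 m3.py
```

```text
[[219 219 219 218 217 218 217 218 218 218 124  76  71  88 123 148 142 108
  103 134]
 [218 218 218 217 218 217 218 218 218 180 104  75  72  71  69  87 109 113
  133 191]
 [218 217 217 217 217 218 217 206 206 126  80  73  71  71  69  70  70  71
  114 163]
 [217 216 217 217 217 217 197 169 164 146  93  73  71  72  70  72  73  71
   72  71]
 [218 217 217 217 217 217 161 142 134 118 105  85  73  71  72  72  72  70
   72  72]
 [218 218 218 218 217 213 155 137 135 140 134 115  95  78  74  73  72  70
   70  72]
 [218 218 218 218 218 187 139 134 136 135 135 134 125 112  96  70  71  68
   72  71]
 [218 217 218 218 218 155 134 128 114 117 127 134 135 135 126  75  65  54
   68  70]
 [216 217 217 218 212 143 133 111  72  78 101 117 134 134 130  75  55  39
   66  70]
 [217 217 217 218 186 137 128  88  72  69  70  84 131 135 111  65  39  40
   69  70]
 [218 218 218 218 154 135 111  77  73  70  69 100 131 127  87  58  36  53
   70  71]
 [218 219 218 213 141 133  93  74  72  68  67 123 135 120  75  50  41  64
   72  70]
 [219 218 218 184 137 133  95  72  72  68  73 131 134 111  65  41  45  68
   74 
[... 1040 characters left out ...]
.0
-130 35 y -5.0 2.0 z -4.0 3.0
-120 32 y -5.0 4.0 z -4.0 5.0
-110 35 y -5.0 2.0 z -4.0 4.0
-100 34 y -5.0 3.0 z -3.0 3.0
-90 35 y -5.0 3.0 z -4.0 4.0
-80 35 y -5.0 4.0 z -4.0 3.0
-70 25 y -5.0 3.0 z -4.0 4.0
-60 113 y -12.0 6.0 z -11.0 11.0
-50 70 y -8.0 2.0 z -7.0 8.0
-40 51 y -8.0 -5.0 z -6.0 7.0
-30 53 y -8.0 -5.0 z -6.0 7.0
-20 24 y -8.0 -5.0 z -6.0 7.0
-10 95 y -21.0 -12.0 z -15.0 18.0
0 322 y -22.0 22.0 z -25.0 18.0
10 260 y -20.0 19.0 z -25.0 16.0
20 119 y -8.0 8.0 z -7.0 9.0
30 114 y -8.0 7.0 z -7.0 7.0
40 115 y -8.0 8.0 z -7.0 8.0
50 121 y -8.0 7.0 z -7.0 7.0
60 127 y -8.0 7.0 z -7.0 8.0
70 127 y -8.0 7.0 z -7.0 8.0
80 51 y -7.0 6.0 z -7.0 6.0
-168.01687741489107 81.89494228888952
```

```bash
python3 -m crank '0 0 0 0 0.16 6 -0.59; 0 0 0 0 0.16 6 -0.59; 0 0 0 0 0.16 6 -0.59; 0 0 0 0 0.16 6 -0.59; 0 0 0 0 0.16 6 -0.59; 0 -0.0144 0.0344 -0.0033 0 0 0; 0 -0.0144 0.0344 -0.0033 0 0 0; 0 -0.0144 0.0344 -0.0033 0 0 0' | grep -E 'pos|rot|force'
python3 -m crank '0 -0.0144 0.0344 -0.0033 0 0 0; 0 -0.0144 0.0344 -0.0033 0 0 0; 0 -0.0144 0.0344 -0.0033 0 0 0; 0 0 0 0 0 0 0; 0 0 0 0 0 0 0; 0 0 0 0 0 0 0; 0 0 0 0 0 0 0; 0 0 0 0 0 0 0'
python3 - <<'E'
from h import *
s=st()
M=np.array([.6039,-.0906,.1054]); B=Ro.from_euler("xyz",(180,-30,82.53),degrees=True)
plan(M+.199*B.as_matrix()[:,0],R=B)
g=grab_frame("scene"); np.save("scene5.npy",g,allow_pickle=True); f=grab_frame("top"); np.save("top5.npy",f,allow_pickle=True)
a=np.hstack([cv2.resize(g["pixels"][175:265,250:340],(400,400)),cv2.resize(f["pixels"][190:270,240:320],(400,400))])
cv2.imwrite("pics/c6.png",a[:,:,::-1])
P=cloud(g).reshape(-1,3); L=(P-np.array(s["position"]))@Ro.from_euler("xyz",s["tool_rot"]).as_matrix()*1000
L=L[(np.abs(L[:,1])<12)&(np.abs(L[:,2])<12)&(L[:,0]>-190)&(L[:,0]<-20)]
for a in range(-190,-20,20):
    C=L[(L[:,0]>=a)&(L[:,0]<a+20)]
    if len(C)>2: print(a,len(C),"y",C[:,1].min().round(1),C[:,1].max().round(1),"z",C[:,2].min().round(1),C[:,2].max().round(1))
print(L[:,0].min())
E
```

```text
position: [0.5285, 0.1347, 0.2171]
tool_rot: [-3.132, -0.473, 1.433]
force: [1.5, 1.7, -0.8]
finger_force: 58.9
clock: 12.4
position: [0.6237, 0.0812, 0.2072]
tool_rot: [-3.134, -0.473, 1.437]
force: [-0.5, -0.8, -1.1]
grip_width: 0.0125
finger_force: 59.0
{'clock': 12.4, 'qpos': [0.4729, 0.6778, -0.7158, 1.685, -0.0514, 0.8025, -0.1976], 'position': [0.6237, 0.0812, 0.2072], 'tool_rot': [-3.1342, -0.473, 1.4367], 'force': [-0.5013, -0.7844, -1.0978], 'grip_width': 0.0125, 'finger_force': 59.0306}
shift in present axes mm [-1.6  2.8  1.8] in target axes [-1.7  2.7  1.7] turn deg [-0.32  2.9  -0.2 ]
-170 20 y -5.6 0.4 z -2.2 5.3
-150 32 y -5.7 0.3 z -2.6 5.2
-130 37 y -5.3 1.1 z -2.6 5.2
-110 36 y -5.8 1.3 z -2.7 5.2
-90 38 y -5.6 0.5 z -2.6 5.5
-70 68 y -11.9 5.1 z -9.2 10.9
-50 87 y -10.8 6.5 z -6.2 11.3
-30 42 y -8.6 4.5 z -5.7 8.2
-167.02748409149086
```

View pics/c6.png

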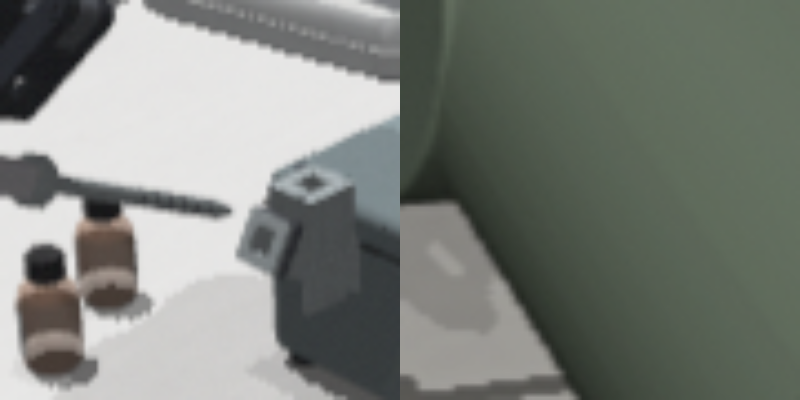

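The rod points at the bore, tip at (230,210) and mouth at (265,240) in the left crop, but it is still about 3° too flat. I'll fix the turn and come closer.

```bash
python3 -m crank '0 0 0 0 -0.3 2.9 -0.2; 0 -0.002 0.0027 0.0015 0 0 0; 0 -0.005 0 0 0 0 0; 0 -0.005 0 0 0 0 0; 0 -0.005 0 0 0 0 0; 0 0 0 0 0 0 0; 0 0 0 0 0 0 0; 0 0 0 0 0 0 0'
cat > m4.py <<'E'
from m3 import proj
from h import *
s=st()
M=np.array([.6039,-.0906,.1054]); B=Ro.from_euler("xyz",(180,-30,82.53),degrees=True); u=B.as_matrix()[:,0]
plan(M+.179*u,R=B)
g=grab_frame("scene"); np.save("scene6.npy",g,allow_pickle=True)
A=Ro.from_euler("xyz",s["tool_rot"]).as_matrix(); p=np.array(s["position"])
print("pred tip",proj(g,p-.169*A[:,0]).round(2),"collar",proj(g,p-.059*A[:,0]).round(2),"mouth by M",proj(g,M).round(2))
I=cv2.cvtColor(g["pixels"],cv2.COLOR_RGB2GRAY)
print(I[212:238,292:318])
E
python3 m4.py | sed -n '/clock/,$p'
```

```text
clock: 13.17
position: [0.6254, 0.0666, 0.1977]
tool_rot: [3.141, -0.524, 1.44]
force: [-0.3, 0.6, -0.8]
grip_width: 0.0129
finger_force: 59.0
{'clock': 13.1667, 'qpos': [0.5362, 0.7131, -0.7472, 1.6923, -0.0758, 0.7824, -0.1307], 'position': [0.6254, 0.0666, 0.1977], 'tool_rot': [3.1412, -0.5236, 1.4398], 'force': [-0.2937, 0.5647, -0.7819], 'grip_width': 0.0129, 'finger_force': 59.0404}
shift in present axes mm [-4.5 -0.8  0.6] in target axes [-4.5 -0.8  0.6] turn deg [ 0.04 -0.   -0.03]
pred tip [[304.22 227.15]] collar [[264.06 218.24]] mouth by M [[309.16 228.6 ]]
[[229 229 229 229 229 229 229 230 229 230 230 229 229 228 228 229 229 229
  230 230 218 209 166 139 109 106]
 [229 228 229 229 230 230 230 230 229 230 229 229 228 228 229 229 229 229
  230 213 165 137 131 144 140 151]
 [228 228 229 229 230 230 229 229 229 230 229 229 229 229 229 230 229 230
  229 141 115 134 144 167 179 175]
 [229 230 230 230 230 230 230 229 229 229 228 229 229 229 229 229 229 228
  223 132 137 159 177 175 159 146]
 [230 230 230 230 230 230 229 229 229 230 230 230 230 230 229 228 228 228
  187 137 171 
[... 1610 characters left out ...]
03 120  77
  102 136 134  94  53  40  54  75]
 [229 230 230 229 229 230 230 229 230 229 229 144 119 121 120 134 151 113
  126 137 115  79  47  43  69  78]
 [230 229 230 229 229 230 229 229 229 230 229 197 167 132 121 136 139 141
  138 139  99  67  47  55  75  78]
 [230 230 230 229 229 229 229 229 230 229 222 222 210 175 144 135 139 137
  139 134  92  54  44  67  78  79]
 [230 229 229 229 229 230 229 230 229 223 208 205 206 205 185 169 152 138
  138 115  80  48  45  73  80  78]
 [230 230 229 229 229 229 229 223 222 208 205 206 205 205 205 206 185 169
  152  99  68  43  57  79  80  78]
 [230 230 229 229 229 229 222 206 205 205 205 206 206 205 205 206 204 205
  184 120  63  46  64  73  73  73]]
```

Tip seen at (304.3,227.7) and bore centre at about (308.6,228.4) in the scene view. The rod's line runs into the bore, so I'll push in gently.

```bash
python3 -m crank '0 -0.005 0 0 0 0 0; 0 -0.005 0 0 0 0 0; 0 -0.005 0 0 0 0 0; 0 -0.005 0 0 0 0 0; 0 -0.005 0 0 0 0 0; 0 -0.005 0 0 0 0 0; 0 0 0 0 0 0 0; 0 0 0 0 0 0 0'
python3 - <<'E'
from h import *
s=st(); M=np.array([.6039,-.0906,.1054]); B=Ro.from_euler("xyz",(180,-30,82.53),degrees=True); u=B.as_matrix()[:,0]
plan(M+.059*u,R=B); print("force tool",Ro.from_euler("xyz",s["tool_rot"]).inv().apply(s["force"]).round(2))
E
```

```text
clock: 13.88
position: [0.6219, 0.0403, 0.1823]
tool_rot: [-3.142, -0.524, 1.439]
force: [-0.4, 0.4, -0.5]
grip_width: 0.0129
finger_force: 59.0
{'clock': 13.8833, 'qpos': [0.5765, 0.7356, -0.7437, 1.6994, -0.067, 0.7789, -0.0895], 'position': [0.6219, 0.0403, 0.1823], 'tool_rot': [-3.1415, -0.5239, 1.4388], 'force': [-0.4155, 0.4242, -0.5238], 'grip_width': 0.0129, 'finger_force': 59.0401}
shift in present axes mm [-93.9  -0.7   0.5] in target axes [-93.9  -0.9   0.6] turn deg [ 0.04 -0.02 -0.08]
force tool [ 0.05 -0.47  0.64]
```

```bash
python3 -m crank '0 -0.008 0 0 0 0 0; 0 -0.008 0 0 0 0 0; 0 -0.008 0 0 0 0 0; 0 -0.008 0 0 0 0 0; 0 -0.008 0 0 0 0 0; 0 -0.008 0 0 0 0 0; 0 -0.008 0 0 0 0 0; 0 -0.008 0 0 0 0 0'
python3 - <<'E'
from h import *
s=st(); M=np.array([.6039,-.0906,.1054]); B=Ro.from_euler("xyz",(180,-30,82.53),degrees=True); u=B.as_matrix()[:,0]
plan(M+.059*u,R=B); print("force tool",Ro.from_euler("xyz",s["tool_rot"]).inv().apply(s["force"]).round(2),s["moment"])
E
```

```text
clock: 14.55
position: [0.6146, -0.0151, 0.15]
tool_rot: [3.141, -0.524, 1.439]
force: [-0.6, 0.8, 0.0]
grip_width: 0.0129
finger_force: 59.0
{'clock': 14.55, 'qpos': [0.656, 0.7877, -0.7314, 1.7011, -0.0432, 0.7788, -0.0043], 'position': [0.6146, -0.0151, 0.15], 'tool_rot': [3.1414, -0.5238, 1.4394], 'force': [-0.5871, 0.8201, 0.0254], 'grip_width': 0.0129, 'finger_force': 59.0399}
shift in present axes mm [-29.3  -0.7   0.5] in target axes [-29.3  -0.8   0.6] turn deg [ 0.04 -0.01 -0.05]
force tool [ 0.65 -0.69  0.35] [-0.64841003  0.11971634  0.0594109 ]
```

```bash
python3 -m crank '0 -0.008 0 0 0 0 0; 0 -0.008 0 0 0 0 0; 0 -0.006 0 0 0 0 0; 0 -0.002 0 0 0 0 0; 0 -0.002 0 0 0 0 0; 0 -0.002 0 0 0 0 0; 0 -0.001 0 0 0 0 0; 0 0 0 0 0 0 0'
python3 - <<'E'
from h import *
s=st(); M=np.array([.6039,-.0906,.1054]); B=Ro.from_euler("xyz",(180,-30,82.53),degrees=True); u=B.as_matrix()[:,0]
plan(M+.059*u,R=B); print("force tool",Ro.from_euler("xyz",s["tool_rot"]).inv().apply(s["force"]).round(2))
E
```

```text
clock: 15.22
position: [0.6115, -0.0385, 0.1363]
tool_rot: [3.141, -0.524, 1.44]
force: [-0.3, 2.9, 1.1]
grip_width: 0.0128
finger_force: 59.1
{'clock': 15.2167, 'qpos': [0.688, 0.812, -0.725, 1.6959, -0.0318, 0.7822, 0.0315], 'position': [0.6115, -0.0385, 0.1363], 'tool_rot': [3.141, -0.5245, 1.4404], 'force': [-0.3456, 2.9301, 1.1242], 'grip_width': 0.0128, 'finger_force': 59.1366}
shift in present axes mm [-2.  -0.8  0.5] in target axes [-2.  -0.8  0.5] turn deg [ 0.03 -0.05 -0.  ]
force tool [ 3.04 -0.72  0.46]
```

```bash
python3 -m crank '0 -0.001 0 0 0 0 0; 0 -0.001 0 0 0 0 0; 0 -0.001 0 0 0 0 0; 0 0 0 0 0 0 0; 0 0 0 0 0 0 0; 0 0 0 0 0 0 0; 0 0 0 0 0 0 0; 0 0 0 0 0 0 0'
python3 - <<'E'
from h import *
s=st(); M=np.array([.6039,-.0906,.1054]); B=Ro.from_euler("xyz",(180,-30,82.53),degrees=True); u=B.as_matrix()[:,0]
plan(M+.059*u,R=B); print("force tool",Ro.from_euler("xyz",s["tool_rot"]).inv().apply(s["force"]).round(2))
g=grab_frame("scene")
cv2.imwrite("pics/c7.png",cv2.resize(g["pixels"][185:260,260:360],(800,600),interpolation=cv2.INTER_CUBIC)[:,:,::-1])
E
```

```text
clock: 15.88
position: [0.6115, -0.0386, 0.1361]
tool_rot: [3.14, -0.527, 1.443]
force: [0.4, 14.5, 11.6]
grip_width: 0.0133
finger_force: 59.5
{'clock': 15.8833, 'qpos': [0.6901, 0.814, -0.7268, 1.6951, -0.0325, 0.7831, 0.035], 'position': [0.6115, -0.0386, 0.1361], 'tool_rot': [3.1404, -0.5272, 1.4426], 'force': [0.4167, 14.482, 11.5629], 'grip_width': 0.0133, 'finger_force': 59.5306}
shift in present axes mm [-1.9 -0.8  0.3] in target axes [-1.9 -0.8  0.3] turn deg [ 0.   -0.2   0.11]
force tool [18.28 -1.43 -2.74]
```

View pics/c7.png

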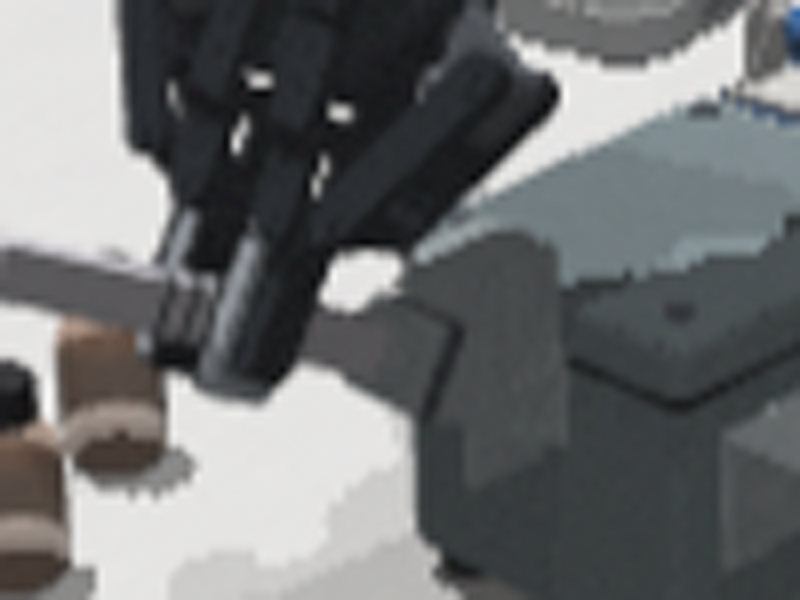

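The collar sits flat against the mouth at ≈(435,360) in the crop and resists with 18 N along the bore, at the depth I expected. Now I'll draw the rod out.

```bash
python3 -m crank '0 0.004 0 0 0 0 0; 0 0.008 0 0 0 0 0; 0 0.012 0 0 0 0 0; 0 0.016 0 0 0 0 0; 0 0.016 0 0 0 0 0; 0 0.016 0 0 0 0 0; 0 0.016 0 0 0 0 0; 0 0.016 0 0 0 0 0'
python3 -m crank '0 0.016 0 0 0 0 0; 0 0.016 0 0 0 0 0; 0 0.016 0 0 0 0 0; 0 0.016 0 0 0 0 0; 0 0 0 0 0 0 0; 0 0 0 0 0 0 0; 0 0 0 0 0 0 0; 0 0 0 0 0 0 0'
python3 - <<'E'
from h import *
s=st(); M=np.array([.6039,-.0906,.1054]); B=Ro.from_euler("xyz",(180,-30,82.53),degrees=True); u=B.as_matrix()[:,0]
print("tip out",(np.array(s["position"])-M)@u-.169)
plan((.626,.319,.06),(180,0,82.53)); plan((.626,.319,.2))
E
```

```text
clock: 16.6
position: [0.623, 0.0493, 0.1876]
tool_rot: [3.141, -0.524, 1.44]
force: [0.1, -0.3, -1.2]
grip_width: 0.013
finger_force: 59.1
clock: 17.27
position: [0.6301, 0.1016, 0.218]
tool_rot: [-3.141, -0.523, 1.438]
force: [-0.3, -0.1, -1.5]
grip_width: 0.013
finger_force: 59.1
{'clock': 17.2667, 'qpos': [0.4792, 0.6859, -0.7481, 1.6758, -0.0857, 0.7908, -0.1888], 'position': [0.6301, 0.1016, 0.218], 'tool_rot': [-3.1411, -0.5233, 1.4381], 'force': [-0.2978, -0.1087, -1.4788], 'grip_width': 0.013, 'finger_force': 59.053}
tip out 0.055295267086641675
shift in present axes mm [107.2 -32.7 244.3] in target axes [215.  -32.3 158. ] turn deg [ 1.000e-02 -2.998e+01 -1.200e-01]
shift in present axes mm [177.2 -32.7 123. ] in target axes [177.2 -32.7 123. ] turn deg [0. 0. 0.]
```

```bash
python3 -m crank '0 0 0 0 0 -5 0; 0 0 0 0 0 -5 0; 0 0 0 0 0 -5 0; 0 0 0 0 0 -5 0; 0 0 0 0 0 -5 0; 0 0 0 0 0 -5 0; 0 0.025 -0.004 0 0 0 0; 0 0.03 -0.0045 0 0 0 0' | grep -E 'pos|rot'
python3 -m crank '0 0.032 -0.0048 0 0 0 0; 0 0.032 -0.0048 0 0 0 0; 0 0.032 -0.0048 0 0 0 0; 0 0.032 -0.0048 0 0 0 0; 0 0.032 -0.0046 0.02 0 0 0; 0 0 0 0.03 0 0 0; 0 0 0 0.03 0 0 0; 0 0 0 0 0 0 0' | grep -E 'pos|rot'
python3 -m crank '0 0 0 0 0 0 0; 0 0 0 0 0 0 0; 0 0 0 0 0 0 0; 0 0 0 0 0 0 0; 0 0 0 0 0 0 0; 0 0 0 0 0 0 0; 0 0 0 0 0 0 0; 0 0 0 0 0 0 0' | grep -E 'pos|rot'
python3 - <<'E'
from h import *
plan((.626,.319,.06),(180,0,82.53))
E
```

```text
position: [0.6291, 0.1575, 0.2182]
tool_rot: [3.141, 0.002, 1.437]
position: [0.6239, 0.3181, 0.1322]
tool_rot: [-3.135, 0.005, 1.44]
position: [0.6264, 0.3198, 0.1388]
tool_rot: [3.141, -0.0, 1.439]
shift in present axes mm [-0.8 -0.3 78.8] in target axes [-0.8 -0.2 78.8] turn deg [ 0.03 -0.02 -0.06]
```

```bash
python3 -m crank '0 0 0 0.01 0 0 0; 0 0 0 0.015 0 0 0; 0 0 0 0.018 0 0 0; 0 0 0 0.018 0 0 0; 0 0 0 0.012 0 0 0; 0 0 0 0.005 0 0 0; 0 0 0 0 0 0 0; 0 0 0 0 0 0 0'
python3 -m crank '0 0 0 0 0 0 0; 0 0 0 0 0 0 0; 0 0 0 0 0 0 0; 0 0 0 0 0 0 0; 0 0 0 0 0 0 0; 0 0 0 0 0 0 0; 0 0 0 0 0 0 0; 0 0 0 0 0 0 0'
python3 - <<'E'
from h import *
s=st(); A=Ro.from_euler("xyz",s["tool_rot"]).as_matrix(); p=np.array(s["position"]); print("tip by TCP",p-.169*A[:,0])
g=grab_frame("scene"); f=grab_frame("top")
for n,F in(("scene",g),("top",f)):
    P=cloud(F).reshape(-1,3); L=(P-p)@A*1000
    m=(np.abs(L[:,1])<8)&(np.abs(L[:,2])<9)&(L[:,0]>-190)&(L[:,0]<-80); 
    if m.sum()>5: L=L[m]; print(n,m.sum(),"tip x",L[:,0].min(),"z centre near tip",np.median(L[L[:,0]<-150,2]),"at -90",np.median(L[L[:,0]>-110,2]))
a=np.hstack([cv2.resize(g["pixels"][190:370,160:400],(400,300)),cv2.resize(f["pixels"][205:325,140:380],(400,300))])
cv2.imwrite("pics/c8.png",a[:,:,::-1])
E
```

```text
clock: 19.93
position: [0.6263, 0.3199, 0.0606]
tool_rot: [3.141, -0.0, 1.439]
force: [0.2, 0.4, -1.2]
grip_width: 0.013
finger_force: 59.0
clock: 20.6
position: [0.6263, 0.3198, 0.0605]
tool_rot: [3.141, -0.0, 1.439]
force: [0.0, -0.7, -1.7]
grip_width: 0.0132
finger_force: 59.0
{'clock': 20.6, 'qpos': [-0.3353, 0.8837, -0.3726, 1.4761, 0.3827, 0.8539, -0.9682], 'position': [0.6263, 0.3198, 0.0605], 'tool_rot': [3.1414, -0.0001, 1.4394], 'force': [0.0051, -0.6786, -1.6537], 'grip_width': 0.0132, 'finger_force': 58.9705}
tip by TCP [0.60412081 0.15226746 0.06050682]
scene 257 tip x -168.50473644925736 z centre near tip -1.9835056151916803 at -90 -2.1002215793238337
top 180 tip x -171.5543263037674 z centre near tip -0.08106341078606985 at -90 0.724557489091454
```

View pics/c8.png

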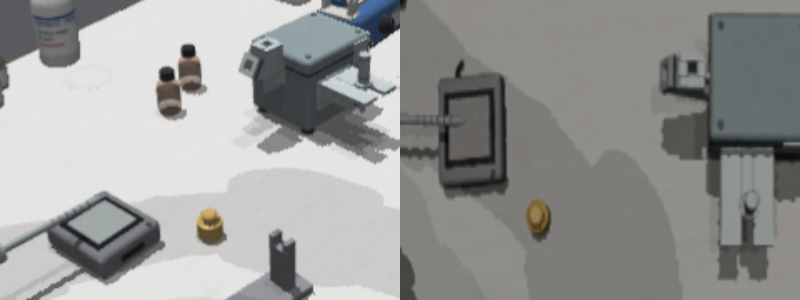

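The rod is level over the reader with its tip near the middle of the window (right crop: tip ≈(465,120), window centre ≈(471,126)), and the pin still hangs in the notch at ≈(750,203). Everything is still.

```bash
python3 -c "
from h import *
print(bot.job_done())"
```

```text
the job is handed in; nothing more can be done
None
```

The job is handed in at about 20.6 s of the 54 s, but no verdict came back: the pin hangs released in the notch, and the rod went in to its collar and out again and is held level and still about 3 cm above the middle of the reader window.

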